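# Snap the battery cover onto the temperature logger

## Task

The orange temperature logger lies on the worktop with its battery compartment open and fresh cells in it. Take the matching orange cover, set it over the opening and press it down until the sprung tabs at both its ends snap in under the ledges and the cover lies flat on the logger all round, then let go and move clear. The blue cover belongs to another logger: leave it where it is.

Things in the scene. Friction and masses are not known exactly. Their poses are not given: they have to be found in the camera images.
- orange_cover: Orange clip-in cover, 66 g, standing on its guides. Origin: centre of its foot; x along it, z up, same turned half round. Plate 96 (x) by 76 by 4 mm, underside 28 mm up. Two guides below, 42 mm across (y), 32 at the foot. At each x end a sprung black-hooked tab, 40 mm out, sloping to 34 at the foot. Pressed down with 5 to 20 N it snaps in; home, its origin is 22 mm above the logger's.
- cover_rib (a point): Middle of the top edge of the orange cover's upright grip rib, 56 mm above the cover's origin, axes as the cover's. The rib stands on the plate's middle: 56 mm long (x), 14 mm thick (y), 24 mm high above the plate, whose top is 32 mm above the cover's origin. Grip it across its thickness; if the cover stalls off centre, let go and press down on the rib: it centres itself.
- logger: Orange housing, black rubber corners, fixed; 150 (x) by 100 by 50 mm high (corners 51.5). Origin: centre of its underside, on the worktop; x along it, z up. Open compartment in the middle of its top, 70 (x) by 50 mm, with a 6 mm 45 degree lead-in bevel round it; at both x ends a ledge, lower face 40 mm up. Cells inside reach 20 mm up. The cover goes in along the same x, either way round.
- blue_cover: Blue cover of the same shape and size as the orange one, same origin and axes, standing on the worktop. It belongs to another logger: leave it alone. (Behind the work stands a tall chiller, its front face at x = 0.59 m, from y = -0.20 to 0.10 m, 0.35 m high: carry the orange cover past in front of it, at x below 0.48 m.)

How it is judged:
By the outcome, as a careful person would: the job done as asked, in the order asked, and still so for the second after the job is handed in, with the robot touching nothing.
It also fails if it takes over 35 s, if anything falls off the work surface, if the arm or the gripper's body presses on something with over 40 N, if the wrist force passes 120 N, or if a joint passes its speed limit or range.

## Robot

A 6-joint arm with a two-finger parallel gripper is mounted at the origin on a cart in front of the work surface, level with it; the furniture and walls round the work are solid. World frame = base frame: x ahead of the robot, y to its left, z up, the work surface at z = 0. Lengths are in m, angles in rad, forces in N, time in s.
With the tool pointing down it reaches from about 0.35 to 0.775 m from the base axis. Payload 5.5 kg.
Tool frame: the origin (TCP) lies at the very end of the fingers, on their centre line; the grasp point (between the pads) lies 19 mm behind it; z points along the fingers, y is the line along which they close (so a half turn about z gives the same grasp; the last joint's range is limited). The gripper opens to 85 mm and grips with 20 to 120 N. Pads are 22 mm wide; open, the fingers measure 114 mm over their backs; the gripper's body (76 mm by 85 mm) begins 54 mm behind the grasp point. The pads swing forward as they close: fully open they stand 13 mm farther back than shut.
Start: joints at [-1.335, 0.313, 0.046, 1.304, 0, 1.431], TCP at [0.211, -0.535, 0.231] pointing down, gripper open.
Joint ranges: [-2.76, 2.76], [-0.86, 1.69], [-1.03, 1.26], [-2.2, 2.34], [-1.47, 1.5], [-3.14, 3.14]. Speed limits (rad/s): [2.57, 2.57, 3.14, 3.14, 3.14, 3.14].

## Interface

Orientations are given as a unit quaternion [w, x, y, z].
In Python, from workcell import env gives the robot as it stands. The module is installed in compiled form; this text tells all that it offers.
- The arm moves only by the tool jog_arm, never from a script. Its argument "rows" is a list of rows, each a list of 6 numbers: the shift along the world's x, y, z in units of 40 mm (1.0 is 40 mm), then the turn, a rotation vector about the world's x, y, z in units of 6 degrees (1.0 is 6 degrees). In form: [[x, y, z, wx, wy, wz], ...]. A call has 1 to 12 rows; each row is the pose to reach, as a shift and turn from the pose commanded when the call began; what a row does not reach only later rows make up. A row lasts 1/12 s, in which the tool goes at most 41.7 mm and 7.16 degrees, less where a joint would pass 70% of its speed; a pose out of reach is approached as far as the arm can. A call with a gripper value outside its range is refused whole. "jaw" is the gripper command: -1 is fully open, 1 is shut, values between are in proportion, set as the call begins (left out, the last holds). The fingers move at their own pace and stop on an object; "force" is the grip in N (left out, the last holds). Time passes only in rows, so rows that repeat a pose let the fingers close. It gives the time, the measured TCP pose, the force, the opening and the grip force at its end, in the units of the state.
- env.get_state(): the state, without advancing time (a new reading comes with each control period).
- env.read_camera(name): name is "scene" or "top" or "wrist"; returns a dict with "pixels" (480x640x3 uint8, red, green, blue), "mtx" (3x3 intrinsics, pixels), "cam_to_world" (4x4, takes a point from camera to world coordinates). Camera axes: x right, y up, looking along -z (the intrinsics and any distortion apply to the point x, -y, -z); pixel columns grow to the right and rows downward; lengths in m; the calibration is good to about 2 mm. A picture is of the moment at which its call begins. There is no depth.
- env.hand_in(): hands the job in; it is judged then, once.
The state is a dict: "clock": time; "joint_pos": joint angles; "qvel": joint speeds; "tau": joint torques, N m; "tcp_pos": TCP position; "orientation": TCP orientation; "wrist_force": force on the tool from outside, world axes, zero at the start; "ft_torque": the same for the moment, N m; "finger_gap": finger opening in m; "grip_force": force on a finger pad.
Only numpy, scipy, OpenCV 4.12 (cv2) and the standard library are available. Lean on these libraries where they do the work, as an engineer would, in place of code of your own. Each camera call takes 0.05 s, during which the arm holds its last target. There are 200 camera calls.

## Working session

There is one attempt and no reset: what is moved stays moved. The work goes in short steps, Python scripts to look and compute and a tool call to move; the robot and the scene stay as the last step left them, time stands still between calls to the robot, and variables do not carry over. Pictures are saved under pics/ and viewed, at most 10 in all, crops included, and the job is handed in when it is done.

Besides the shell and the picture viewer there is one more tool, called after ">>>" in YAML: its name, and indented under it one key for each argument. jog_arm: Moves the arm, as the interface text tells. Its arguments: {"type":"object","properties":{"rows":{"type":"array","items":{"type":"array","items":{"type":"number"}}},"jaw":{"type":"number"},"force":{"type":"number"}},"required":["rows"]}

```bash
mkdir -p pics
python3 - <<'E'
from workcell import env
import cv2,numpy as np
for n in("scene","top"):
    d=env.read_camera(n); cv2.imwrite(f"pics/{n}0.png",d["pixels"][:,:,::-1]); np.savez(f"{n}0.npz",**d)
    print(n,d["mtx"].round(1).tolist(),d["cam_to_world"].round(3).tolist(),[k for k in d])
print(env.get_state())
E
```

```text
scene [[535.5, 0.0, 316.7], [0.0, 535.5, 237.2], [0.0, 0.0, 1.0]] [[-0.576, 0.459, -0.676, -0.301], [-0.817, -0.348, 0.46, 0.423], [-0.024, 0.818, 0.575, 0.701], [0.0, 0.0, 0.0, 1.0]] ['pixels', 'mtx', 'cam_to_world']
top [[480.4, 0.0, 317.7], [0.0, 480.4, 231.6], [0.0, 0.0, 1.0]] [[-0.016, 0.998, -0.067, 0.39], [-1.0, -0.014, 0.028, -0.067], [0.027, 0.067, 0.997, 1.082], [0.0, 0.0, 0.0, 1.0]] ['pixels', 'mtx', 'cam_to_world']
{'clock': 0.1, 'joint_pos': array([-1.33458565e+00,  3.13938312e-01,  4.50734228e-02,  1.30354163e+00,
        2.87862809e-05,  1.43117280e+00]), 'qvel': array([-0.00029508, -0.00099235,  0.00326176,  0.0003919 ,  0.00044032,
        0.00033785]), 'tau': array([ 9.60505640e-04, -4.81725562e+01,  2.99244279e+01,  1.27713993e-02,
       -2.65545868e-04, -4.62380427e-06]), 'tcp_pos': array([ 0.21093607, -0.53444145,  0.23048276]), 'orientation': array([-8.04852374e-04,  9.82395162e-01,  1.86812999e-01, -2.44895077e-05]), 'wrist_force': array([0.02811487, 0.06882031, 0.46921415]), 'ft_torque': array([-0.0029285 ,  0.01341258, -0.03914885]), 'grip_force': 0.0, 'finger_gap': 0.08542473973492748}
```

View pics/top0.png

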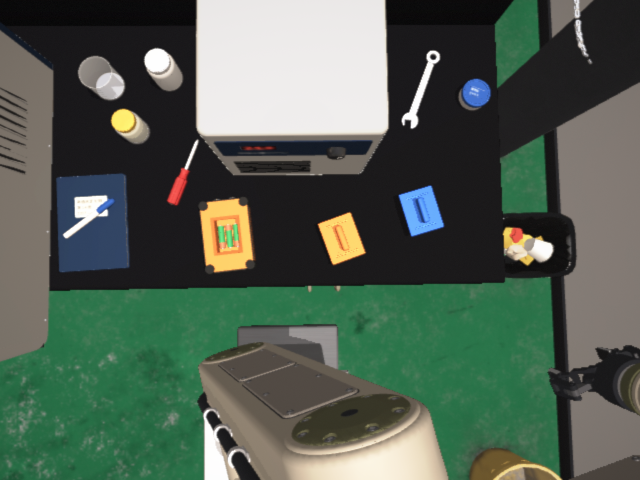

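View pics/scene0.png

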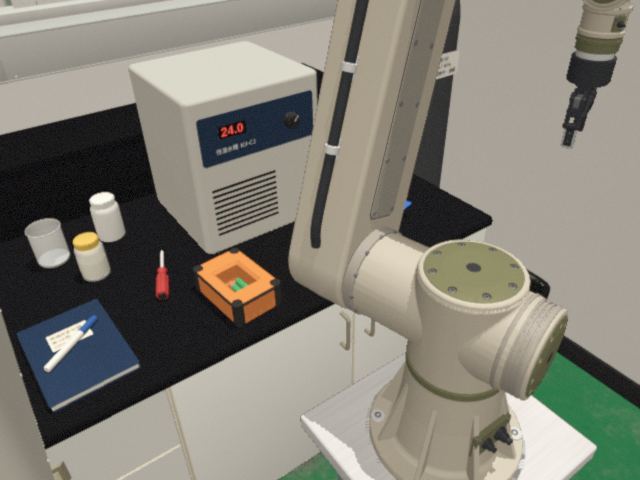

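The top view shows the logger at about (228,235), the orange cover at (341,238) and the blue cover at (421,210). In the scene view the logger is at (237,285) and the arm hides the covers.

```bash
cat > h.py <<'E'
import numpy as np,cv2
def ray(d,u,v,z):
    K,T=d["mtx"],d["cam_to_world"]; r=np.linalg.solve(K,[u,v,1.]); r=T[:3,:3]@(r*[1,-1,-1]); o=T[:3,3]
    return o+r*(z-o[2])/r[2]
def proj(d,p):
    K,T=d["mtx"],d["cam_to_world"]; q=T[:3,:3].T@(np.array(p)-T[:3,3]); q=K@(q*[1,-1,-1]); return q[:2]/q[2]
E
python3 - <<'E'
from h import *
d=np.load("top0.npz"); im=d["pixels"]; hsv=cv2.cvtColor(im,cv2.COLOR_RGB2HSV)
m=cv2.inRange(hsv,(8,120,100),(28,255,255)); m[:180]=0;m[290:]=0;m[:,:190]=0;m[:,400:]=0
for nm,z,c0,c1 in(("logger",.05,190,270),("cover",.032,300,380)):
    a=m.copy();a[:,:c0]=0;a[:,c1:]=0
    c=max(cv2.findContours(a,0,1)[0],key=cv2.contourArea)
    P=np.array([ray(d,u,v,z)[:2] for u,v in c[:,0]],np.float32)
    r=cv2.minAreaRect(P); print(nm,r,cv2.boxPoints(r).round(4).tolist())
crop=im[185:285,190:380]; cv2.imwrite("pics/c0.png",cv2.resize(crop,None,fx=4.2,fy=4.2,interpolation=cv2.INTER_CUBIC)[:,:,::-1])
E
```

```text
logger ((0.4546613097190857, 0.0990353673696518), (0.1534084677696228, 0.10569517314434052), 5.9265642166137695) [[0.37290000915527344, 0.1437000036239624], [0.3837999999523163, 0.038600001484155655], [0.5364000201225281, 0.0544000007212162], [0.5254999995231628, 0.15950000286102295]]
cover ((0.4448693096637726, -0.1481744349002838), (0.09917907416820526, 0.079266257584095), 19.053396224975586) [[0.38510000705718994, -0.12690000236034393], [0.4108999967575073, -0.20180000364780426], [0.5047000050544739, -0.16940000653266907], [0.4787999987602234, -0.09449999779462814]]
```

View pics/c0.png

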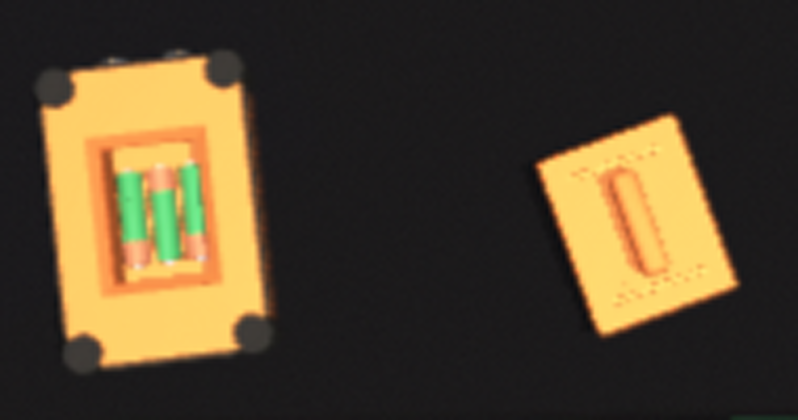

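The crop shows the logger with its open compartment (rim about x 90–220, y 125–295 in crop pixels) and the cover with its rib centred near (637,220). Logger: about (0.4547, 0.100), yaw 5.9°. Cover: about (0.445, -0.148), yaw 19.05°. I'll turn the wrist by half a turn so that joint 6 stays in range when placing.

>>> jog_arm:
  rows:
    - [0.49,0.8,-0.06,0,0,1]
    - [0.98,1.6,-0.12,0,0,2]
    - [1.46,2.4,-0.18,0,0,3]
    - [1.95,3.2,-0.25,0,0,4]
    - [2.44,4.0,-0.3,0,0,5]
    - [2.93,4.8,-0.35,0,0,6]
    - [3.41,5.6,-0.4,0,0,7]
    - [3.9,6.4,-0.5,0,0,8]
    - [4.39,7.2,-0.55,0,0,9]
    - [4.88,8.0,-0.6,0,0,10]
    - [5.36,8.8,-0.65,0,0,11]
    - [5.85,9.65,-0.75,0,0,12]
  jaw: -1
  force: 60

```text
clock: 1.1
tcp_pos: [0.4456, -0.1474, 0.2013]
orientation: [0.0, 0.683, 0.73, 0.0]
wrist_force: [0.4, -0.7, 0.1]
finger_gap: 0.0852
grip_force: 0.0
```

>>> jog_arm:
  rows:
    - [0,0,0,0,0,1.1]
    - [0,0,0,0,0,2.2]
    - [0,0,0,0,0,3.3]
    - [0,0,0,0,0,4.4]
    - [0,0,0,0,0,5.5]
    - [0,0,0,0,0,6.6]
    - [0,0,0,0,0,7.7]
    - [0,0,0,0,0,8.8]
    - [0,0,0,0,0,9.9]
    - [0,0,0,0,0,11]
    - [0,0,0,0,0,12]
    - [0,0,0,0,0,13]

```text
clock: 2.1
tcp_pos: [0.4447, -0.1487, 0.2009]
orientation: [-0.0, 0.071, 0.997, 0.0]
wrist_force: [0.4, -0.2, -0.8]
finger_gap: 0.0857
grip_force: 0.0
```

>>> jog_arm:
  rows:
    - [0,0,0,0,0,1.1]
    - [0,0,0,0,0,2.2]
    - [0,0,0,0,0,3.3]
    - [0,0,0,0,0,4.4]
    - [0,0,0,0,0,4.58]
    - [0,0,0,0,0,4.58]
    - [0,0,0,0,0,4.58]

```text
clock: 2.68
tcp_pos: [0.4449, -0.1488, 0.2011]
orientation: [-0.0, -0.164, 0.986, 0.0]
wrist_force: [-1.2, -0.2, 0.4]
finger_gap: 0.0857
grip_force: 0.0
```

Run:
```python
from h import *
from workcell import env
from scipy.spatial.transform import Rotation as R
d=env.read_camera("wrist"); np.savez("w1.npz",**d); cv2.imwrite("pics/w1.png",d["pixels"][:,:,::-1])
print(d["mtx"].tolist(),d["cam_to_world"].round(3).tolist())
s=env.get_state(); print(s["clock"],s["tcp_pos"],s["joint_pos"]); q=s["orientation"]; print(R.from_quat(np.roll(q,-1)).as_matrix().round(4))
print(proj(d,(.445,-.148,.032)),proj(d,(.4547,.1,.05)))
```

```text
[[428.01765013928417, 0.0, 321.7118701978426], [0.0, 428.01765013928417, 245.69759305867598], [0.0, 0.0, 1.0]] [[-0.323, -0.913, -0.248, 0.381], [0.947, -0.312, -0.084, -0.17], [-0.001, -0.262, 0.965, 0.344], [0.0, 0.0, 0.0, 1.0]]
2.7333 [ 0.44492065 -0.14886559  0.20118726] [-4.94280144e-01  1.21838181e-01 -2.72432587e-01  1.17690433e+00
  7.18460388e-05 -8.23852661e-01]
[[-9.462e-01 -3.236e-01 -3.000e-04]
 [-3.236e-01  9.462e-01  2.000e-04]
 [ 2.000e-04  3.000e-04 -1.000e+00]]
[322.53116097 223.76177008] [628.18872657 344.07387981]
```

View pics/w1.png

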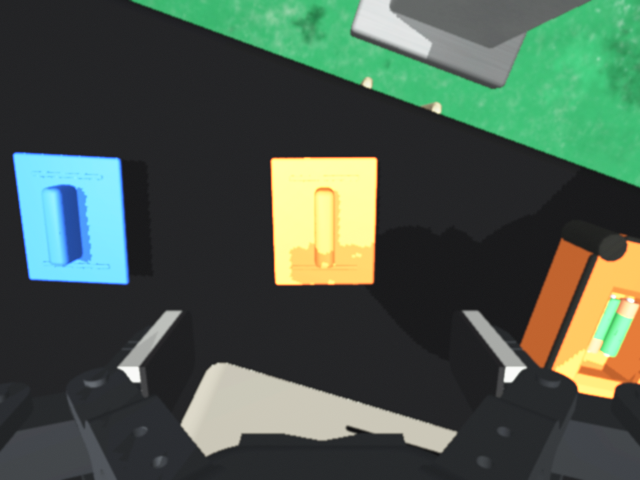

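The wrist view shows the orange plate with corners at about (271,157), (377,157), (375,284) and (276,285), nearly square to the gripper. The blue cover is left of it at (72,220), and part of the logger shows at right.

Run:
```python
from h import *
d=np.load("w1.npz"); im=d["pixels"]; hsv=cv2.cvtColor(im,cv2.COLOR_RGB2HSV)
m=cv2.inRange(hsv,(8,120,60),(30,255,255)); m[:,:230]=0;m[:,430:]=0;m[300:]=0
c=max(cv2.findContours(m,0,1)[0],key=cv2.contourArea)
P=np.array([ray(d,u,v,.032)[:2] for u,v in c[:,0]],np.float32)
print(cv2.minAreaRect(P))
c=cv2.approxPolyDP(cv2.convexHull(c),6,True)[:,0]; P=np.array([ray(d,u,v,.032)[:2] for u,v in c]); print(c.tolist(),P.round(4).tolist(),P.mean(0))
# rib top edges: rows profile
for r in(200,220,240): print(r,im[r,300:350].sum(1).tolist())
```

```text
((0.4441750943660736, -0.14712613821029663), (0.09793837368488312, 0.0780160129070282), 18.969566345214844)
[[272, 157], [376, 157], [372, 284], [275, 284]] [[0.4105, -0.1979], [0.3866, -0.1276], [0.4777, -0.0964], [0.5019, -0.1674]] [ 0.44417317 -0.14733606]
200 [679, 679, 680, 679, 679, 679, 678, 678, 678, 678, 678, 679, 678, 665, 628, 618, 638, 656, 667, 676, 680, 680, 679, 678, 676, 675, 674, 671, 669, 663, 651, 634, 606, 562, 552, 577, 588, 594, 606, 634, 660, 673, 677, 676, 677, 676, 677, 677, 677, 676]
220 [677, 677, 677, 676, 677, 676, 676, 677, 676, 676, 676, 677, 676, 664, 628, 608, 627, 645, 658, 667, 673, 675, 675, 675, 674, 672, 671, 669, 667, 659, 647, 631, 603, 560, 549, 572, 587, 590, 600, 628, 660, 672, 675, 675, 675, 675, 675, 675, 675, 675]
240 [674, 674, 673, 673, 672, 673, 672, 674, 673, 672, 671, 673, 672, 662, 630, 595, 610, 637, 649, 659, 665, 667, 668, 669, 669, 668, 668, 667, 663, 656, 645, 627, 601, 558, 547, 568, 583, 602, 634, 660, 671, 673, 672, 672, 671, 672, 671, 672, 674, 672]
```

>>> jog_arm:
  rows:
    - [-0.01,0.03,-0.6,0,0,0]
    - [-0.01,0.03,-1.2,0,0,0]
    - [-0.01,0.03,-1.8,0,0,0]
    - [-0.01,0.03,-2.4,0,0,0]
    - [-0.01,0.03,-3.0,0,0,0]
    - [-0.01,0.03,-3.5,0,0,0]
    - [-0.01,0.03,-3.9,0,0,0]
    - [-0.01,0.03,-4.1,0,0,0]
    - [-0.01,0.03,-4.1,0,0,0]

```text
clock: 3.48
tcp_pos: [0.4433, -0.147, 0.0357]
orientation: [-0.001, -0.165, 0.986, 0.001]
wrist_force: [-0.8, -0.2, 0.7]
finger_gap: 0.0857
grip_force: 0.0
```

>>> jog_arm:
  rows:
    - [0,0,0,0,0,0]
    - [0,0,0,0,0,0]
    - [0,0,0,0,0,0]
    - [0,0,0,0,0,0]
    - [0,0,0,0,0,0]
    - [0,0,0,0,0,0]
    - [0,0,0,0,0,0]
    - [0,0,0,0,0,0]
  jaw: 1
  force: 60

```text
clock: 4.15
tcp_pos: [0.445, -0.1479, 0.0378]
orientation: [0.0, -0.165, 0.986, -0.0]
wrist_force: [0.1, 1.1, 4.7]
finger_gap: 0.0124
grip_force: 60.4
```

>>> jog_arm:
  rows:
    - [0,0,0.3,0,0,0]
    - [0,0,0.8,0,0,0]
    - [0,0,1.4,0,0,0]
    - [0,0,2.0,0,0,0]
    - [0,0,2.6,0,0,0]
    - [0,0,3.0,0,0,0]
    - [0,0,3.0,0,0,0]
    - [0,0,3.0,0,0,0]
    - [0,0,3.0,0,0,0]

```text
clock: 4.9
tcp_pos: [0.444, -0.1474, 0.1562]
orientation: [-0.001, -0.165, 0.986, 0.001]
wrist_force: [0.6, 0.9, -1.2]
finger_gap: 0.0125
grip_force: 59.8
```

Run:
```python
from h import *
from workcell import env
d=env.read_camera("wrist"); np.savez("w2.npz",**d); cv2.imwrite("pics/w2.png",d["pixels"][:,:,::-1])
s=env.get_state(); print(s)
```

```text
{'clock': 4.95, 'joint_pos': array([-4.92419003e-01,  1.48005742e-01, -3.57101812e-01,  1.06831183e+00,
        5.29330682e-05, -8.24205240e-01]), 'qvel': array([-1.72400734e-05,  5.77339711e-03, -3.07513425e-03,  3.48488914e-03,
        2.25905490e-04, -1.26484932e-03]), 'tau': array([ 5.55369799e-03, -3.77034545e+01,  2.88571483e+01, -2.42734014e-02,
        7.56175086e-04,  8.34339471e-05]), 'tcp_pos': array([ 0.44368135, -0.1472306 ,  0.15583194]), 'orientation': array([-1.02125918e-03, -1.65133078e-01,  9.86270422e-01,  8.23304292e-04]), 'wrist_force': array([ 0.07009485,  0.44145301, -0.83509989]), 'ft_torque': array([-0.00960405,  0.01041252,  0.04674581]), 'grip_force': 59.82560455799103, 'finger_gap': 0.012274277894424803}
```

View pics/w2.png

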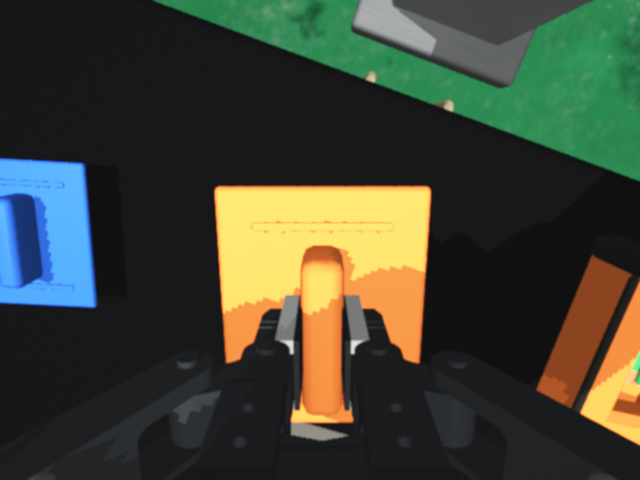

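The cover is held square: its plate edge runs (215,187) to (430,187), with the rib between the pads at (322,330). I'll carry it part of the way and measure the logger with the wrist camera before continuing.

>>> jog_arm:
  rows:
    - [0.03,0.4,0.05,0,0,-0.3]
    - [0.06,1.0,0.1,0,0,-0.8]
    - [0.1,1.6,0.2,0,0,-1.2]
    - [0.15,2.2,0.3,0,0,-1.6]
    - [0.2,2.7,0.4,0,0,-2.0]
    - [0.27,3.0,0.5,0,0,-2.18]
    - [0.27,3.0,0.5,0,0,-2.18]
    - [0.27,3.0,0.5,0,0,-2.18]
    - [0.27,3.0,0.5,0,0,-2.18]

```text
clock: 5.7
tcp_pos: [0.4548, -0.0279, 0.1763]
orientation: [-0.001, -0.052, 0.999, 0.0]
wrist_force: [-0.8, -0.5, -1.5]
finger_gap: 0.0128
grip_force: 59.8
```

Run:
```python
from h import *
from workcell import env
d=env.read_camera("wrist"); np.savez("w3.npz",**d); cv2.imwrite("pics/w3.png",d["pixels"][:,:,::-1])
t=env.read_camera("top"); np.savez("t3.npz",**t)
s=env.get_state(); print(s["clock"],s["tcp_pos"],s["orientation"],s["joint_pos"])
```

```text
5.8 [ 0.45497243 -0.02832932  0.17654441] [-6.82840156e-04 -5.13378287e-02  9.98681101e-01  1.40610665e-04] [-2.38513396e-01  1.11198316e-01 -3.46957194e-01  1.11402990e+00
 -1.20865397e-04 -3.41234149e-01]
```

View pics/w3.png

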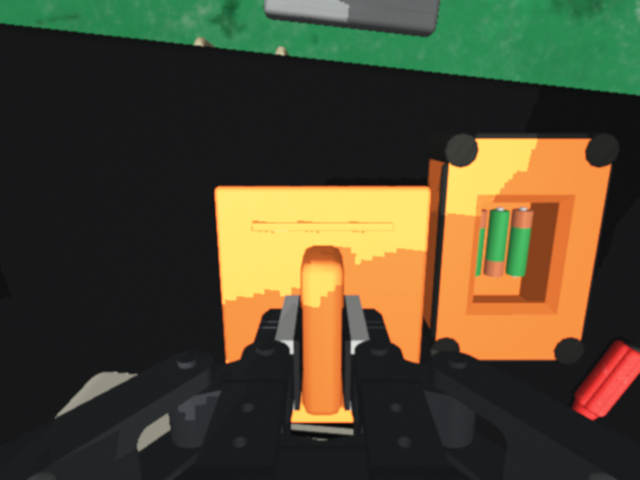

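The wrist view shows the logger at right: top face edges near rows 137 and 360 and columns about 440 and 600. Its compartment rim corners are at about (477,196), (574,195), (551,313) and (468,312).

Run:
```python
from h import *
d=np.load("w3.npz"); im=d["pixels"]; hsv=cv2.cvtColor(im,cv2.COLOR_RGB2HSV)
g=cv2.cvtColor(im,cv2.COLOR_RGB2GRAY).astype(float)
v=im.max(2).astype(float)
R=lambda p,z=.05:np.array([ray(d,a+0.,b+0.,z)[:2] for a,b in p])
def colscan(cs,r0,r1,sgn): # strongest vertical gradient in column
    o=[]
    for c in cs:
        gr=np.diff(v[r0:r1,c])*sgn; o.append((c,r0+gr.argmax()+.5))
    return o
def rowscan(rs,c0f,c1f,sgn):
    o=[]
    for r in rs:
        a,b=int(c0f(r)),int(c1f(r)); gr=np.diff(v[r,a:b])*sgn; o.append((a+gr.argmax()+.5,r))
    return o
E={}
E['top']=colscan(range(485,580,5),125,150,1)
E['bot']=colscan(range(470,545,5),345,372,-1)
E['right']=rowscan(range(175,335,8),lambda r:590-(r-165)*.17,lambda r:630-(r-165)*.17,-1)
E['left']=rowscan(range(175,335,8),lambda r:440-(r-165)*.075,lambda r:458-(r-165)*.075,1)
L={}
for k,p in E.items():
    W=R(p); vx,vy,x0,y0=cv2.fitLine(W.astype(np.float32),cv2.DIST_HUBER,0,1e-4,1e-4)[:,0] if False else cv2.fitLine(W.astype(np.float32),cv2.DIST_HUBER,0,1e-4,1e-4).ravel()
    n=np.array([-vy,vx]); res=np.abs((W-[x0,y0])@n).max(); L[k]=(n,n@[x0,y0]); print(k,np.degrees(np.arctan2(vy,vx)).round(2),(x0,y0),"maxres mm",res*1e3,p[0],p[-1])
I=lambda a,b:np.linalg.solve([L[a][0],L[b][0]],[L[a][1],L[b][1]])
Q=np.array([I('top','left'),I('top','right'),I('bot','right'),I('bot','left')])
print(Q.round(4).tolist(),Q.mean(0),[np.linalg.norm(Q[i]-Q[i-1]).round(4) for i in range(4)])
rim=[(477,196),(574,195),(551,313),(468,312)]; W=R(rim); print("rim",W.round(4).tolist(),W.mean(0))
# held plate
pz=.1765-.0055
W=R([(215,187),(430,187),(424.5,350),(223,350)],pz); print("plate",W.round(4).tolist())
d2=W[1]-W[0]; print("len",np.linalg.norm(d2),"ang",np.degrees(np.arctan2(-d2[0],d2[1])))
a=np.radians(np.degrees(np.arctan2(-d2[0],d2[1]))); u=np.array([np.cos(a),np.sin(a)]); print("centre est",W[:2].mean(0)+.048*u)
```

```text
top -84.08 (np.float32(0.37942016), np.float32(0.09016353)) maxres mm 3.4687249644032926e-06 (485, np.float64(137.5)) (575, np.float64(137.5))
bot -84.91 (np.float32(0.5288566), np.float32(0.10984653)) maxres mm 2.5752440682083595 (470, np.float64(355.5)) (540, np.float64(359.5))
right 5.88 (np.float32(0.44148138), np.float32(0.1505933)) maxres mm 0.3464582865294844 (np.float64(609.5), 175) (np.float64(582.5), 327)
left 6.0 (np.float32(0.47011936), np.float32(0.05214582)) maxres mm 0.32981980890034474 (np.float64(446.5), 175) (np.float64(435.5), 327)
[[0.38429999351501465, 0.04309999942779541], [0.37389999628067017, 0.1436000019311905], [0.5245000123977661, 0.1590999960899353], [0.5333999991416931, 0.058800000697374344]] [0.45401067 0.10117338] [np.float32(0.1499), np.float32(0.101), np.float32(0.1514), np.float32(0.1007)]
rim [[0.4178, 0.0666], [0.4109, 0.1273], [0.4912, 0.1324], [0.4964, 0.0762]] [0.45407828 0.10061337]
plate [[0.4107, -0.0695], [0.403, 0.0043], [0.4649, 0.0127], [0.4729, -0.064]]
len 0.07419742420613651 ang 5.92937309246644
centre est [ 0.45462356 -0.02764458]
```

>>> jog_arm:
  rows:
    - [0,0.4,0,0,0,0]
    - [0,1.1,0,0,0,0]
    - [0,1.8,0,0,0,0]
    - [0,2.5,0,0,0,0]
    - [0,3.0,0,0,0,0]
    - [-0.01,3.21,0,0,0,0]
    - [-0.01,3.21,-0.3,0,0,0]
    - [-0.01,3.21,-0.8,0,0,0]
    - [-0.01,3.21,-1.3,0,0,0]
    - [-0.01,3.21,-1.7,0,0,0]
    - [-0.01,3.21,-1.9,0,0,0]
    - [-0.01,3.21,-1.9,0,0,0]

```text
clock: 6.8
tcp_pos: [0.4535, 0.0998, 0.0994]
orientation: [-0.002, -0.051, 0.999, -0.0]
wrist_force: [-1.0, -0.5, -1.1]
finger_gap: 0.0126
grip_force: 59.8
```

>>> jog_arm:
  rows:
    - [0,0,0,0,0,0]
    - [0,0,0,0,0,0]
    - [0,0,0,0,0,0]

```text
clock: 7.05
tcp_pos: [0.456, 0.1005, 0.1024]
orientation: [0.001, -0.052, 0.999, 0.0]
wrist_force: [0.5, -0.1, 0.4]
finger_gap: 0.0127
grip_force: 59.8
```

>>> jog_arm:
  rows:
    - [0,0,-0.08,0,0,0]
    - [0,0,-0.16,0,0,0]
    - [0,0,-0.24,0,0,0]
    - [0,0,-0.32,0,0,0]
    - [0,0,-0.4,0,0,0]
    - [0,0,-0.48,0,0,0]
    - [0,0,-0.55,0,0,0]
    - [0,0,-0.6,0,0,0]
    - [0,0,-0.6,0,0,0]
    - [0,0,-0.6,0,0,0]
    - [0,0,-0.6,0,0,0]

```text
clock: 7.97
tcp_pos: [0.455, 0.1007, 0.0773]
orientation: [-0.0, -0.052, 0.999, 0.0]
wrist_force: [-0.5, -0.3, -0.1]
finger_gap: 0.0126
grip_force: 59.9
```

>>> jog_arm:
  rows:
    - [0,0,-0.05,0,0,0]
    - [0,0,-0.1,0,0,0]
    - [0,0,-0.15,0,0,0]
    - [0,0,-0.2,0,0,0]
    - [0,0,-0.25,0,0,0]
    - [0,0,-0.25,0,0,0]

```text
clock: 8.47
tcp_pos: [0.4548, 0.1006, 0.0669]
orientation: [-0.0, -0.052, 0.999, 0.0]
wrist_force: [-0.2, -0.3, 0.9]
finger_gap: 0.0125
grip_force: 59.9
```

>>> jog_arm:
  rows:
    - [0,0,-0.05,0,0,0]
    - [0,0,-0.1,0,0,0]
    - [0,0,-0.15,0,0,0]
    - [0,0,-0.2,0,0,0]
    - [0,0,-0.2,0,0,0]
    - [0,0,-0.2,0,0,0]

```text
clock: 8.97
tcp_pos: [0.4547, 0.1008, 0.0599]
orientation: [-0.0, -0.052, 0.999, 0.0]
wrist_force: [-2.6, -0.3, 9.3]
finger_gap: 0.0124
grip_force: 61.2
```

>>> jog_arm:
  rows:
    - [0,0,-0.05,0,0,0]
    - [0,0,-0.1,0,0,0]
    - [0,0,-0.1,0,0,0]
    - [0,0,-0.1,0,0,0]

```text
clock: 9.3
tcp_pos: [0.4548, 0.1008, 0.0598]
orientation: [0.001, -0.052, 0.999, -0.0]
wrist_force: [-16.1, -0.9, 46.5]
finger_gap: 0.0123
grip_force: 66.3
```

>>> jog_arm:
  rows:
    - [0,0,-0.05,0,0,0]
    - [0,0,-0.05,0,0,0]
    - [0,0,-0.05,0,0,0]

```text
clock: 9.55
tcp_pos: [0.4557, 0.101, 0.0586]
orientation: [0.002, -0.052, 0.999, 0.0]
wrist_force: [-18.0, -1.6, 51.0]
finger_gap: 0.0124
grip_force: 69.6
```

>>> jog_arm:
  rows:
    - [0,0,0.08,0,0,0]
    - [0,0,0.15,0,0,0]
    - [0,0,0.15,0,0,0]

```text
clock: 9.8
tcp_pos: [0.4553, 0.1007, 0.0597]
orientation: [0.001, -0.052, 0.999, 0.0]
wrist_force: [-0.1, 0.2, -0.7]
finger_gap: 0.0128
grip_force: 62.3
```

>>> jog_arm:
  rows:
    - [0,0,0,0,0,0]
    - [0,0,0,0,0,0]
    - [0,0,0,0,0,0]
    - [0,0,0,0,0,0]
    - [0,0,0.3,0,0,0]
    - [0,0,0.8,0,0,0]
    - [0,0,1.4,0,0,0]
    - [0,0,2.1,0,0,0]
    - [0,0,2.8,0,0,0]
    - [0,0,3.2,0,0,0]
    - [0,0,3.2,0,0,0]
    - [0,0,3.2,0,0,0]
  jaw: -1

```text
clock: 10.8
tcp_pos: [0.4557, 0.1007, 0.1878]
orientation: [0.001, -0.052, 0.999, 0.0]
wrist_force: [-1.2, -0.3, -0.5]
finger_gap: 0.0854
grip_force: 0.0
```

Run:
```python
from h import *
from workcell import env
d=env.read_camera("wrist"); np.savez("w4.npz",**d); cv2.imwrite("pics/w4.png",d["pixels"][:,:,::-1])
s=env.read_camera("scene"); np.savez("s4.npz",**s); cv2.imwrite("pics/s4.png",cv2.resize(s["pixels"][200:350,150:350],None,fx=4,fy=4,interpolation=cv2.INTER_CUBIC)[:,:,::-1])
print(env.get_state()["tcp_pos"])
```

```text
[0.45430972 0.10064728 0.18608429]
```

View pics/w4.png

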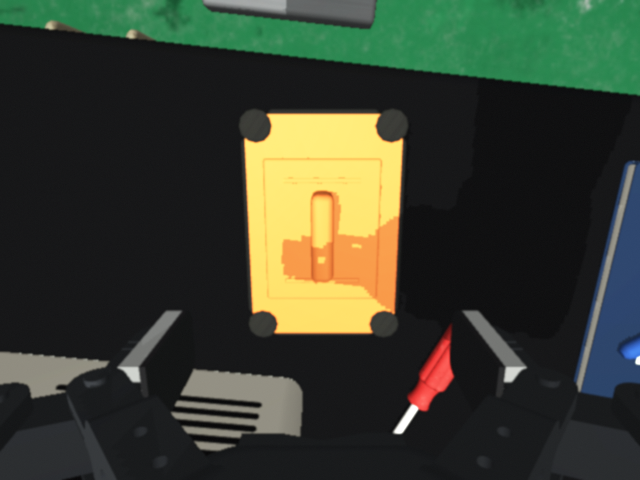

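View pics/s4.png

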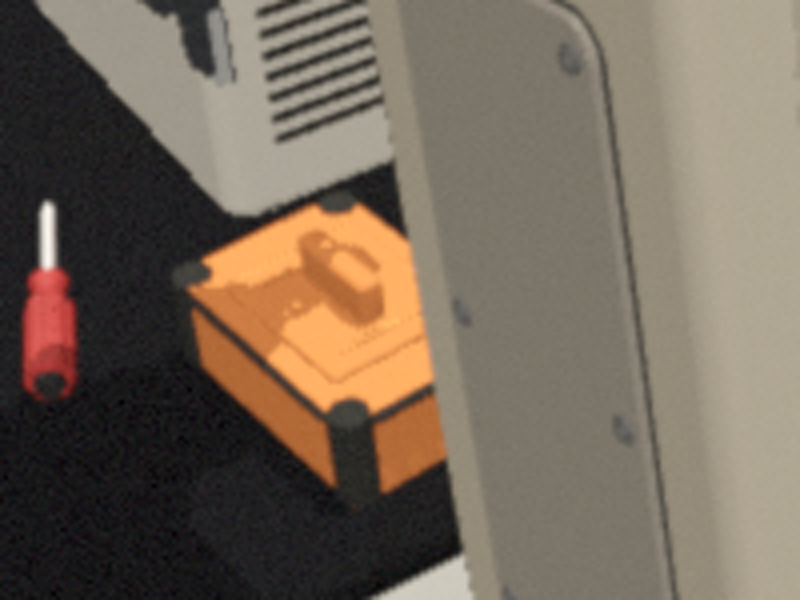

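The wrist view shows the cover seated and aligned: plate from (263,158) to (382,158), and rows 158 to 298. In the scene crop it looks flat. I'll check the numbers.

Run:
```python
from h import *
d=np.load("w4.npz"); a=np.radians(5.93); c=np.array([.4542,.1009])
u=np.array([np.cos(a),np.sin(a)]);w=np.array([-u[1],u[0]])
for z in(.054,.060):
    print(z,[proj(d,[*(c+sx*.048*u+sy*.038*w),z]).round(1).tolist() for sx,sy in((-1,-1),(-1,1),(1,1),(1,-1))])
print([proj(d,[*(c+s*.028*u),.078]).round(1).tolist() for s in(-1,1)])
im=d["pixels"]; cv2.imwrite("pics/w4c.png",cv2.resize(im[100:340,230:415],None,fx=2.5,fy=2.5,interpolation=cv2.INTER_CUBIC)[:,:,::-1])
```

```text
0.054 [[262.4, 158.2], [382.4, 158.1], [377.3, 299.3], [267.6, 299.3]]
0.06 [[261.1, 158.8], [383.7, 158.8], [378.4, 302.7], [266.5, 302.7]]
[[322.4, 195.3], [322.4, 284.3]]
```

View pics/w4c.png

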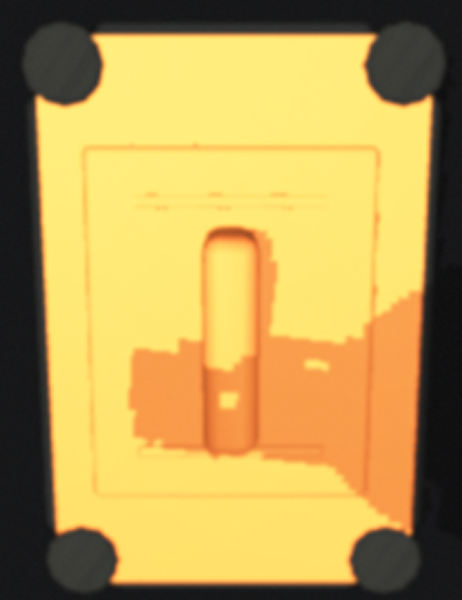

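The corners match the seated height (0.054) to about 1 px. As a final check I'll press on the rib with shut fingers; contact should come at z ≈ 0.078.

>>> jog_arm:
  rows:
    - [0,0,0,0,0,0]
    - [0,0,0,0,0,0]
    - [0,0,0,0,0,0]
    - [0,0,-0.4,0,0,0]
    - [0,0,-0.9,0,0,0]
    - [0,0,-1.4,0,0,0]
    - [0,0,-1.9,0,0,0]
    - [0,0,-2.2,0,0,0]
    - [0,0,-2.4,0,0,0]
    - [0,0,-2.5,0,0,0]
    - [0,0,-2.5,0,0,0]
    - [0,0,-2.5,0,0,0]
  jaw: 1

```text
clock: 11.9
tcp_pos: [0.4554, 0.1007, 0.0877]
orientation: [0.0, -0.052, 0.999, 0.0]
wrist_force: [0.2, -0.1, -0.3]
finger_gap: -0.0001
grip_force: 0.0
```

>>> jog_arm:
  rows:
    - [0,0,-0.05,0,0,0]
    - [0,0,-0.1,0,0,0]
    - [0,0,-0.15,0,0,0]
    - [0,0,-0.2,0,0,0]
    - [0,0,-0.22,0,0,0]
    - [0,0,-0.22,0,0,0]

```text
clock: 12.4
tcp_pos: [0.4548, 0.1007, 0.0783]
orientation: [-0.0, -0.052, 0.999, 0.0]
wrist_force: [-0.7, 0.2, 0.4]
finger_gap: 0.0003
grip_force: 0.0
```

>>> jog_arm:
  rows:
    - [0,0,-0.03,0,0,0]
    - [0,0,-0.06,0,0,0]
    - [0,0,-0.06,0,0,0]
    - [0,0,-0.06,0,0,0]

```text
clock: 12.73
tcp_pos: [0.4551, 0.1007, 0.078]
orientation: [0.001, -0.052, 0.999, -0.0]
wrist_force: [-6.3, -0.2, 17.2]
finger_gap: 0.0002
grip_force: 8.5
```

Contact came at z = 0.078, which is the home height. Moving clear.

>>> jog_arm:
  rows:
    - [0,0,0.1,0,0,0]
    - [0,0,0.5,0,0,0]
    - [0,0,1.0,0,0,0]
    - [0,0,1.6,0,0,0]
    - [0,0,2.2,0,0,0]
    - [0,0,2.7,0,0,0]
    - [0,0,3.0,0,0,0]
    - [0,0,3.0,0,0,0]
    - [0,0,3.0,0,0,0]
    - [0,0,3.0,0,0,0]

```text
clock: 13.57
tcp_pos: [0.4545, 0.1007, 0.1952]
orientation: [-0.001, -0.052, 0.999, 0.0]
wrist_force: [0.2, 0.3, -1.3]
finger_gap: -0.0001
grip_force: 0.0
```

Run:
```python
from workcell import env
s=env.get_state(); print(s["tcp_pos"],s["wrist_force"]); print(env.hand_in())
```

```text
[0.45451024 0.10066042 0.19516387] [ 0.18419972  0.31096709 -1.31615845]
the job is handed in; nothing more can be done
None
```

The orange cover is pressed home on the logger: a press on its rib met contact at z = 0.078 m, the seated height, and it looks flat in the images. The blue cover was left alone, the arm is clear, and the job was handed in at about 13.6 s.

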